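# Charge the tumbling jar with polishing balls

## Robot

A 6-joint arm with a two-finger parallel gripper is mounted at the origin on the work surface. World frame = base frame: x ahead of the robot, y to its left, z up, the work surface at z = 0. Lengths are in m, angles in degrees, forces in N, time in s.
With the tool pointing down it reaches from about 0.275 to 0.725 m from the base axis. Payload 5.6 kg.
Tool frame: the origin (TCP) lies midway between the tips of the shut fingers; the grasp point (between the pads) lies 19 mm behind it (arm.hold_point_z is the distance from the TCP to the grasp point, in m); z points along the fingers, y is the direction in which the jaws open and shut (so a half turn about z gives the same grasp; the last joint's range is limited). The gripper opens to 85 mm and grips with 20 to 120 N. Pads are 22 mm wide; open, the fingers measure 114 mm over their backs; the gripper's body (76 mm by 85 mm) begins 54 mm behind the grasp point. The pads swing forward as they close: fully open they stand 13 mm farther back than shut.
Start: joints at [86.494, 14.616, 6.199, 0, -81.583, -16.306], TCP at [0.186, 0.517, 0.231] pointing down, gripper open.
Joint ranges: [-168.99, 168.99], [-69.2, 112.95], [-62.41, 85.93], [-164.36, 98.24], [-168.68, -3.75], [-174.98, 174.98]. Speed limits (degrees/s): [147.25, 147.25, 180, 180, 180, 180].

## Interface

Orientations are given as [roll, pitch, yaw] about the fixed x, y, z axes, in that order (R = Rz(yaw) Ry(pitch) Rx(roll)).
In Python, from station import arm gives the robot as it stands.
- The arm moves only by the tool apply_moves, never from a script. Its arguments are lists of equal length, an entry for each row: "linear": the shift along the world's x, y, z as a fraction of full scale, a list of three; "turn": the turn, a rotation vector about the world's x, y, z as a fraction of full scale, a list of three; "gripper": the closure, from -1 (fully open) to 1 (shut). A call has 1 to 8 rows; each row is the pose to reach, as a shift and turn from the pose commanded when the call began, turning the shorter way round; what a row does not reach only later rows make up. Full scale, the value 1, is 0.12 m for a shift and 180 degrees for a turn. A row lasts 1/12 s, in which the tool goes at most 41.7 mm and 7.16 degrees, less where a joint would pass 70% of its speed; a pose out of reach is approached as far as the arm can. A call with a number of a shift or a turn outside -1 to 1 is refused whole. A call with a gripper value outside its range is refused whole. The fingers move at their own pace and stop on an object; the grip force is fixed at half the most. Time passes only in rows, so rows that repeat a pose let the fingers close. It gives the time, the measured TCP pose, the force and the opening at its end, in the units of the state.
- arm.get_obs(): the state, without advancing time (a new reading comes with each control period).
- arm.snapshot(name): name is "scene" or "top" or "wrist"; returns a dict with "img" (384x512x3 uint8, red, green, blue), "fx", "fy", "cx", "cy" (pixels), "dist_coeffs" ([k1, k2, p1, p2, k3] as OpenCV has them; the pictures are not rectified), "world_from_camera" (4x4, takes a point from camera to world coordinates); the wrist camera has in their place "tool_from_camera" (4x4, takes a point from camera to tool coordinates, whose origin is the TCP and whose axes are the flange's). Camera axes: x right, y down, z forward; pixel columns grow to the right and rows downward; lengths in m; the calibration is good to about 2 mm. A picture is of the moment at which its call begins: read the wrist's pose just before it. There is no depth.
- arm.hand_in(): hands the job in, once; it reports no verdict.
Trained networks look in a picture, given as the dict that the camera call returned (one of the last four; its "shot" number tells which), for a name from the list of things; names that differ only in an ending like _2 or _b are one class to them, and where a whole thing is asked for, a point or a joint stands for the part that bears it (a point fixed in the world has none). Each returns a list of dicts, best first, with "score" (0 to 1); they miss things now and then, are a little off and sometimes report something else, mostly with a low value. They report only what shows in the picture. A call takes as long as a camera call. They do not tell look-alikes from the thing itself.
- arm.boxes_of(thing, picture): "bbox" ([centre column, centre row, width, height] in pixels, round what is visible of it).
- arm.outline_of(thing, picture): "pixels" (384x512 bool, what is visible of it) and "bbox" ([centre column, centre row, width, height] in pixels, round what is visible of it).
- arm.landmark_of(thing, picture): "centre" ([column, row] in pixels: a listed point, or the origin of a listed thing).
The state is a dict: "time_s": time; "q": joint angles; "qd": joint speeds; "tau": joint torques, N m; "tool_pos": TCP position; "tool_rot": TCP orientation; "ft_force": force on the tool from outside, world axes, zero at the start; "wrist_torque": the same for the moment, N m; "opening": finger opening in m.
Only numpy, scipy, OpenCV 4.12 (cv2) and the standard library are available. Lean on these libraries where they do the work, as an engineer would, in place of code of your own. Each camera call takes 0.05 s, during which the arm holds its last target.

## Task

Charge the open white tumbling jar with the five steel balls lying in the orange scoop. The scoop is parked handle-first under the riser shelf, so draw it out without spilling, stand it on the open bench and take it by its handle. Hook its turned-down lip just inside the jar's mouth while the scoop is still about level, and only then tilt it until all five balls have run in. Set the scoop back upright on the bench and let go; let no ball fall on the bench, leave the jar standing where it is, and leave the bottle, case, grease tube and filament spool alone.

Things in the scene. Friction and masses are not known exactly. Their poses are not given: they have to be found in the camera images.
- scoop_pan (a point): Orange 3D-printed open scoop, 218 mm long, 0.18 kg. Its axes (also of the next three points): x from spout to handle, y across, z up; z = 0 its flat underside, x = 0 this point, which lies at z = 18 mm. Pan: x -30 to 35 mm, 72 mm wide, floor 4 mm, walls 3 mm, 36 mm high. It starts pushed handle-first under the riser: most of the pan and the handle below the board, funnel and spout sticking out towards the robot.
- scoop_spout (a point): Middle of the spout, at (-85, 0, 22) mm in the scoop's axes. From x = -30 to -65 mm the floor ramps up 12 mm (19 degrees) and the walls narrow; level, balls stay in the pan; tipped nose-down 45 degrees it empties. Straight spout x -65 to -103 mm: open channel 36 mm wide outside, 31 inside, underside z = 13, floor 16, sides up to 34 falling to 29 mm; can be pinched from above.
- scoop_handle (a point): Middle of the scoop's handle, at (72, 0, 30) mm in the scoop's axes. The handle is a bar 16 mm wide and 16 mm high, from x = 35 to 102 mm and z = 22 to 38 mm, its underside clear of the bench beyond x = 52 mm.
- scoop_lip (a point): Tip of the scoop's lip, at (-115, 0, 4) mm in the scoop's axes. From x = -103 to -116 mm the end of the spout is turned down by 40 degrees, so the lip's tip hangs 9 to 11 mm below the underside of the straight spout; the lip is 35 mm wide.
- ball1: One of five steel balls, diameter 14 mm, 11 g; the point is its centre. They start in the scoop's pan and roll freely; should some jam in the throat, levelling the scoop frees them.
- ball2: One of five steel balls, diameter 14 mm, 11 g; the point is its centre. They start in the scoop's pan and roll freely; should some jam in the throat, levelling the scoop frees them.
- ball3: One of five steel balls, diameter 14 mm, 11 g; the point is its centre. They start in the scoop's pan and roll freely; should some jam in the throat, levelling the scoop frees them.
- ball4: One of five steel balls, diameter 14 mm, 11 g; the point is its centre. They start in the scoop's pan and roll freely; should some jam in the throat, levelling the scoop frees them.
- ball5: One of five steel balls, diameter 14 mm, 11 g; the point is its centre. They start in the scoop's pan and roll freely; should some jam in the throat, levelling the scoop frees them.
- jar_mouth (a point): Open white plastic jar with blue bands, loose, 0.45 kg, 100 mm tall. This point is the centre of its mouth at rim height; z up along the jar. Body 92 mm across up to 60 mm, then a shoulder and a straight neck 62 mm across outside and 54 mm inside from 78 to 100 mm; walls 4 mm. It stands on the front left or front right of the bench.
- riser_edge (a point): Fixed plywood riser shelf. This point is the middle of the lower front edge of its top board, 110 mm above the bench; the point's x points to the back of the shelf (away from the robot), y along the edge. The board is 180 mm deep (from this edge back), 420 mm long and 15 mm thick (top at 125 mm), on three full-depth upright panels, 12 mm thick, in the middle and 198 mm to either side, which make two bays.
- resin_bottle_mid (a point): Bystander: closed black bottle with a yellow cap, 72 mm across, 150 mm tall; the point is on its axis, 75 mm up. It stands on the other side of the bench front than the jar.
- case_mid (a point): Bystander: closed grey and black tool case, 110 x 75 x 45 mm, in the other bay of the shelf, its front end sticking out some 30 mm; the point is its centre, x along its length.
- grease_tube_mid (a point): Bystander: white grease tube lying on the bench near the robot, 136 mm long (x from -70, the black nozzle, to +66 mm, the flat tail), 30 to 42 mm wide, 30 mm high; the point is 15 mm up, 70 mm behind the nozzle end, x along the tube from nozzle to tail.
- spool_mid (a point): Bystander: spool of green filament lying flat on top of the shelf, 160 mm across, 50 mm high (its top 175 mm above the bench); the point is its centre.
There are look-alikes about, which are no part of the job. There is more than one size of the part that bears scoop_pan; the job needs the smaller. Several things look just like the part that bears jar_mouth: the one meant starts farthest to the robot's left.

How it is judged (in metres and radians):
On the way, in this order (a step that is already met when the one before it is completed fails the run):
1. the scoop stands on the open bench, its whole handle out in front of the shelf (x of scoop_handle in the frame of riser_edge below -0.03 m and height (world z) of scoop_handle below 0.037 m and angle between scoop_handle's own z axis and vertical below 0.1 rad), for 0.2 s.
2. held by its handle and still about level (within 17 degrees), the scoop has the tip of its lip at least 4 mm down inside the jar's mouth (horizontal distance between scoop_lip and jar_mouth below 0.026 m and z of scoop_lip in the frame of jar_mouth below -0.004 m and angle between scoop_handle's own z axis and vertical below 0.3 rad and distance between the grasp point and scoop_handle below 0.05 m), for 0.2 s.
3. all five balls have run into the jar with the lip still inside its mouth (horizontal distance between each of ball1, ball2, ball3, ball4, ball5 and jar_mouth below 0.042 m and z of each of ball1, ball2, ball3, ball4, ball5 in the frame of jar_mouth below -0.02 m and height (world z) of each of ball1, ball2, ball3, ball4, ball5 above 0.01 m and horizontal distance between scoop_lip and jar_mouth below 0.026 m and z of scoop_lip in the frame of jar_mouth below 0 m), for 0.1 s.
At the end, for the whole second after the job is handed in: All five balls lie in the jar; the jar stands upright (within 6 degrees) within 50 mm of where it stood; the scoop stands upright on the bench (within 6 degrees, resting on its flat underside), let go; the bottle, case, grease tube and spool are each within 30 mm of where they were (horizontal distance between each of ball1, ball2, ball3, ball4, ball5 and jar_mouth below 0.042 m and z of each of ball1, ball2, ball3, ball4, ball5 in the frame of jar_mouth below -0.02 m and height (world z) of each of ball1, ball2, ball3, ball4, ball5 above 0.01 m and angle between each of scoop_handle, jar_mouth's own z axis and vertical below 0.1 rad and height (world z) of scoop_handle below 0.037 m and distance of jar_mouth from where it was at the start of the episode below 0.05 m and distance of each of resin_bottle_mid, case_mid, grease_tube_mid, spool_mid from where it was at the start of the episode below 0.03 m); the robot touches nothing.
It fails at once if a ball falls on the bench (height (world z) of any of ball1, ball2, ball3, ball4, ball5 below 0.009 m).
It fails at once if the scoop is tipped by more than 32 degrees with its lip outside the jar's mouth while balls are still in it (angle between scoop_handle's own z axis and vertical above 0.56 rad and (horizontal distance between scoop_lip and jar_mouth above 0.03 m or z of scoop_lip in the frame of jar_mouth above 0.004 m) and not (horizontal distance between each of ball1, ball2, ball3, ball4, ball5 and jar_mouth below 0.042 m and z of each of ball1, ball2, ball3, ball4, ball5 in the frame of jar_mouth below -0.02 m and height (world z) of each of ball1, ball2, ball3, ball4, ball5 above 0.01 m)).
It fails at once if the jar is knocked over or pushed more than 50 mm (angle between jar_mouth's own z axis and vertical above 0.5 rad or distance of jar_mouth from where it was at the start of the episode above 0.05 m).
It fails at once if the bottle, case, grease tube or spool is pushed more than 30 mm (distance of any of resin_bottle_mid, case_mid, grease_tube_mid, spool_mid from where it was at the start of the episode above 0.03 m).
It also fails if it takes over 64 s, if anything falls off the work surface, if the arm or the gripper's body presses on something with over 40 N, if the wrist force passes 120 N, or if a joint passes its speed limit or range.

## Working session

There is one attempt and no reset: what is moved stays moved. The work goes in short steps, Python scripts to look and compute and a tool call to move; the robot and the scene stay as the last step left them, time stands still between calls to the robot, and variables do not carry over. Pictures are saved under pics/ and viewed, and the job is handed in when it is done.

Besides the shell and the picture viewer there is one more tool, called after "Call:" as name(argument=value, ...) on one line, values as JSON. apply_moves: Moves the arm, as the interface text tells. Shift numbers are shares of 0.12 m and turn numbers shares of 180 degrees, none past 1 either way. Its arguments: {"type":"object","properties":{"linear":{"type":"array","items":{"type":"array","items":{"type":"number","minimum":-1,"maximum":1}}},"turn":{"type":"array","items":{"type":"array","items":{"type":"number","minimum":-1,"maximum":1}}},"gripper":{"type":"array","items":{"type":"number"}}},"required":["linear","turn","gripper"]}

```bash
ls; mkdir -p pics; python3 - <<'E'
from station import arm
import cv2
print(arm.get_obs())
for n in ["scene","top","wrist"]:
    s=arm.snapshot(n); cv2.imwrite(f"pics/a_{n}.png",s["img"][:,:,::-1])
    print(n,s["fx"],s["fy"],s["cx"],s["cy"],s["dist_coeffs"],s.get("world_from_camera",s.get("tool_from_camera")))
E
```

```text
pics
{'time_s': 0.0, 'q': array([ 8.64944157e+01,  1.46515451e+01,  6.13235156e+00, -2.71002141e-02,
       -8.15835782e+01, -1.63055866e+01]), 'qd': array([ 0.04316369,  0.12655506, -0.00609011, -0.01642448, -0.01610137,
        0.1343817 ]), 'tau': array([-2.11724432e-04, -3.86634493e+01,  2.37942106e+01,  5.36516994e+00,
       -6.07888360e-03,  8.47201477e-06]), 'tool_pos': array([0.18619169, 0.51700571, 0.23042148]), 'tool_rot': array([ 1.79893836e+02, -3.13126178e-03, -1.98151586e+01]), 'ft_force': array([ 0.69273306,  0.28209915, -0.51009522]), 'wrist_torque': array([-0.00571087,  0.05410873, -0.02461425]), 'opening': 0.08545187153481011}
scene 493.6561933139354 493.6561933139354 257.25003241360173 191.6175812709335 [-0.09935239  0.          0.          0.          0.        ] [[ 0.30146785 -0.63404844  0.71210934 -0.32318545]
 [-0.9533019  -0.18614952  0.23783154 -0.33290222]
 [-0.0182379  -0.75055375 -0.66055768  0.90948171]
 [ 0.          0.          0.          1.        ]]
top 381.18924923758794 381.18924923758794 254.199292682572 191.84188559979248 [-0.03745829  0.          0.          0.          0.        ] [[-0.00704445 -0.98490822  0.172934    0.32597733]
 [-0.99995167  0.00575206 -0.00797334 -0.06895643]
 [ 0.00685828 -0.17298181 -0.98490114  1.10838288]
 [ 0.          0.          0.          1.        ]]
wrist 316.3467263878319 316.3467263878319 252.66841531209133 194.30364761003358 [0.0224739 0.        0.        0.        0.       ] [[ 8.23004568e-04 -9.64214557e-01 -2.65121879e-01  6.81220641e-02]
 [ 9.99999497e-01  6.41700548e-04  7.70465061e-04 -4.76977184e-04]
 [-5.72764773e-04 -2.65122380e-01  9.64214600e-01 -1.43338849e-01]
 [ 0.00000000e+00  0.00000000e+00  0.00000000e+00  1.00000000e+00]]
```

View pics/a_scene.png

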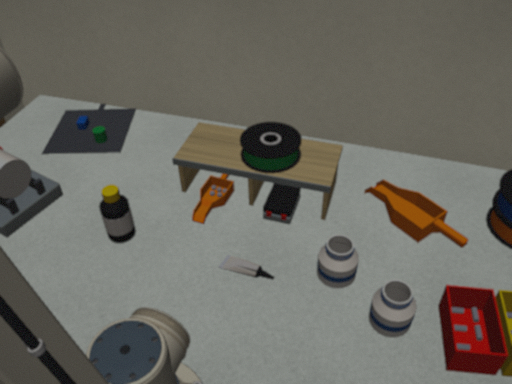

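View pics/a_top.png

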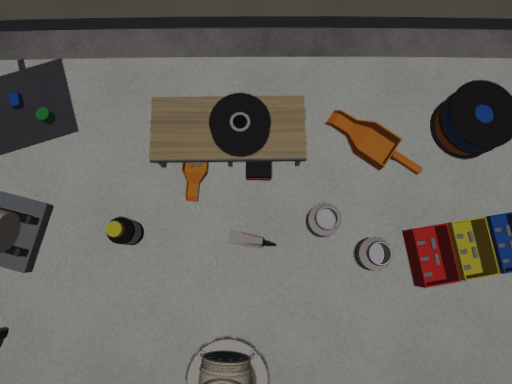

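View pics/a_wrist.png

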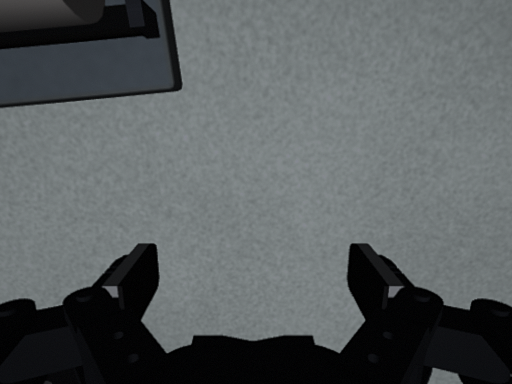

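```bash
cat > h.py <<'E'
from station import arm
import numpy as np, cv2
from scipy.spatial.transform import Rotation as Ro
def cam(s,obs=None):
    K=np.array([[s["fx"],0,s["cx"]],[0,s["fy"],s["cy"]],[0,0,1]]); d=np.array(s["dist_coeffs"],float)
    if "world_from_camera" in s: T=np.array(s["world_from_camera"])
    else:
        W=np.eye(4); W[:3,:3]=Ro.from_euler("xyz",obs["tool_rot"],degrees=True).as_matrix(); W[:3,3]=obs["tool_pos"]
        T=W@np.array(s["tool_from_camera"])
    return K,d,T
def ray(c,px):
    K,d,T=c
    u=cv2.undistortPoints(np.array([[px]],float),K,d)[0,0]
    v=T[:3,:3]@np.array([u[0],u[1],1]); return T[:3,3],v/np.linalg.norm(v)
def onz(c,px,z):
    o,v=ray(c,px); return o+v*(z-o[2])/v[2]
def proj(c,P):
    K,d,T=c; Ti=np.linalg.inv(T)
    r=cv2.Rodrigues(Ti[:3,:3])[0]
    return cv2.projectPoints(np.atleast_2d(np.array(P,float)),r,Ti[:3,3],K,d)[0][:,0]
def tri(obsv):
    A=np.zeros((3,3));b=np.zeros(3)
    for c,px in obsv:
        o,v=ray(c,px); M=np.eye(3)-np.outer(v,v); A+=M;b+=M@o
    X=np.linalg.solve(A,b)
    return X,[np.round(np.linalg.norm(proj(c,X)[0]-px),1) for c,px in obsv]
E
python3 - <<'E'
from h import *
np.set_printoptions(precision=4,suppress=True)
S={n:arm.snapshot(n) for n in ["scene","top"]}
C={n:cam(S[n]) for n in S}
for t in ["scoop_pan","scoop_spout","scoop_handle","scoop_lip","jar_mouth","riser_edge","resin_bottle_mid","case_mid","grease_tube_mid","spool_mid","ball1"]:
    for n in S:
        print(t,n,[(np.round(r["centre"],1).tolist(),round(r["score"],2)) for r in arm.landmark_of(t,S[n])])
E
```

```text
scoop_pan scene [([416.9, 214.3], 0.63), ([219.7, 189.9], 0.61)]
scoop_pan top [([380.2, 143.4], 0.8), ([194.2, 159.1], 0.77)]
scoop_spout scene [([383.3, 187.1], 0.93), ([201.6, 211.2], 0.58)]
scoop_spout top [([191.2, 187.2], 0.74), ([345.4, 124.7], 0.62)]
scoop_handle scene [([224.4, 170.8], 0.81)]
scoop_handle top [([403.9, 162.4], 0.95)]
scoop_lip scene [([367.1, 190.6], 0.9), ([198.8, 218.4], 0.78)]
scoop_lip top [([330.5, 119.7], 0.73), ([192.4, 200.4], 0.69), ([258.0, 160.3], 0.54)]
jar_mouth scene [([339.0, 243.6], 0.95), ([396.4, 290.6], 0.62)]
jar_mouth top [([326.9, 219.1], 0.97), ([380.1, 253.2], 0.82)]
riser_edge scene [([243.4, 176.6], 0.74)]
riser_edge top [([229.9, 157.1], 0.56)]
resin_bottle_mid scene []
resin_bottle_mid top [([122.1, 236.4], 0.61)]
case_mid scene [([281.2, 206.1], 0.66)]
case_mid top [([259.6, 157.7], 0.66)]
grease_tube_mid scene [([248.5, 265.6], 0.71)]
grease_tube_mid top [([251.5, 238.6], 0.62)]
spool_mid scene [([270.3, 149.7], 0.96)]
spool_mid top [([240.3, 125.4], 0.96)]
ball1 scene [([218.3, 185.8], 0.59), ([213.9, 194.3], 0.43)]
ball1 top []
```

```bash
python3 - <<'E'
from h import *
np.set_printoptions(precision=4,suppress=True)
C={n:cam(arm.snapshot(n)) for n in ["scene","top"]}
P={"pan":([219.7,189.9],[194.2,159.1],.018),"spout":([201.6,211.2],[191.2,187.2],.022),"lip":([198.8,218.4],[192.4,200.4],.004),"handle":([224.4,170.8],None,.03),
"jar":([339,243.6],[326.9,219.1],.1),"jarB":([396.4,290.6],[380.1,253.2],.1),"riser":([243.4,176.6],[229.9,157.1],.11),"bottle":(None,[122.1,236.4],.075),"case":([281.2,206.1],[259.6,157.7],.0225),"tube":([248.5,265.6],[251.5,238.6],.015),"spool":([270.3,149.7],[240.3,125.4],.15)}
for k,(a,b,z) in P.items():
    r=[]
    if a and b: print(k,*tri([(C["scene"],a),(C["top"],b)]))
    for n,p in (("scene",a),("top",b)):
        if p: print("   ",n,onz(C[n],p,z))
E
```

```text
pan [0.6192 0.0955 0.0133] [np.float64(1.5), np.float64(1.4)]
    scene [0.6156 0.0894 0.018 ]
    top [0.6165 0.0985 0.018 ]
spout [0.5337 0.1089 0.0067] [np.float64(0.6), np.float64(0.6)]
    scene [0.5186 0.103  0.022 ]
    top [0.5315 0.1048 0.022 ]
lip [0.4931 0.1006 0.0203] [np.float64(0.1), np.float64(0.1)]
    scene [0.5081 0.1084 0.004 ]
    top [0.4955 0.1033 0.004 ]
    scene [0.684  0.1003 0.03  ]
jar [ 0.4275 -0.2685  0.1072] [np.float64(0.0), np.float64(0.0)]
    scene [ 0.4343 -0.2679  0.1   ]
    top [ 0.4283 -0.27    0.1   ]
jarB [ 0.3368 -0.4049  0.1036] [np.float64(0.6), np.float64(0.4)]
    scene [ 0.3392 -0.4041  0.1   ]
    top [ 0.3372 -0.4072  0.1   ]
riser [ 0.5937 -0.0018  0.1056] [np.float64(4.3), np.float64(4.0)]
    scene [0.5839 0.0062 0.11  ]
    top [ 0.597 -0.012  0.11 ]
    top [0.3872 0.2808 0.075 ]
case [ 0.6226 -0.0899 -0.0009] [np.float64(2.0), np.float64(1.8)]
    scene [ 0.5958 -0.0914  0.0225]
    top [ 0.6185 -0.0943  0.0225]
tube [ 0.3829 -0.07    0.0166] [np.float64(0.4), np.float64(0.3)]
    scene [ 0.3845 -0.0704  0.015 ]
    top [ 0.3826 -0.0692  0.015 ]
spool [ 0.6756 -0.0397  0.1393] [np.float64(0.6), np.float64(0.6)]
    scene [ 0.661  -0.0424  0.15  ]
    top [ 0.6723 -0.0413  0.15  ]
```

Call:
apply_moves(linear=[[0.55,-0.87,0.2],[0.55,-0.87,0.2],[0.55,-0.87,0.2],[0.55,-0.87,0.2],[0.55,-0.87,0.2],[0.55,-0.87,0.2]], turn=[[0,0,-0.22],[0,0,-0.22],[0,0,-0.22],[0,0,-0.22],[0,0,-0.22],[0,0,-0.22]], gripper=[-1,-1,-1,-1,-1,-1])

```text
time_s: 1.95
tool_pos: [0.2529, 0.4125, 0.2559]
tool_rot: [-180.0, 0.1, -59.9]
ft_force: [0.6, -0.3, -0.1]
opening: 0.0853
```

Call:
apply_moves(linear=[[0.55,-0.87,0],[0.55,-0.87,0],[0.55,-0.87,0],[0.55,-0.87,0],[0.55,-0.87,0],[0.55,-0.87,0]], turn=[[0,0,-0.22],[0,0,-0.22],[0,0,-0.22],[0,0,-0.22],[0,0,-0.22],[0,0,-0.22]], gripper=[-1,-1,-1,-1,-1,-1])

```text
time_s: 2.45
tool_pos: [0.3189, 0.3079, 0.2555]
tool_rot: [-180.0, 0.0, -99.5]
ft_force: [-1.0, -0.8, -0.2]
opening: 0.0853
```

Call:
apply_moves(linear=[[0.55,-0.87,0],[0.55,-0.87,0],[0.55,-0.87,0],[0.55,-0.87,0],[0.55,-0.87,0],[0.55,-0.87,0]], turn=[[0,0,-0.22],[0,0,-0.22],[0,0,-0.22],[0,0,-0.22],[0,0,-0.22],[0,0,-0.22]], gripper=[-1,-1,-1,-1,-1,-1])

```text
time_s: 2.95
tool_pos: [0.3848, 0.2034, 0.2554]
tool_rot: [180.0, 0.0, -139.1]
ft_force: [0.3, 0.6, -0.9]
opening: 0.0854
```

Call:
apply_moves(linear=[[0.55,-0.87,0],[0.55,-0.87,0],[0.55,-0.87,0],[0.55,-0.87,0],[0.55,-0.87,0],[0.55,-0.87,0]], turn=[[0,0,-0.22],[0,0,-0.22],[0,0,-0.22],[0,0,-0.22],[0,0,-0.22],[0,0,-0.22]], gripper=[-1,-1,-1,-1,-1,-1])

```text
time_s: 3.45
tool_pos: [0.4507, 0.0989, 0.2552]
tool_rot: [-180.0, -0.0, -178.7]
ft_force: [0.6, -0.2, 1.0]
opening: 0.0854
```

```bash
cat > look.py <<'E'
import sys
from h import *
np.set_printoptions(precision=4,suppress=True)
name=sys.argv[1]; things=sys.argv[2:]
o=arm.get_obs(); s=arm.snapshot("wrist"); c=cam(s,o)
img=s["img"][:,:,::-1].copy()
hz={"scoop_pan":.018,"scoop_spout":.022,"scoop_handle":.03,"scoop_lip":.004,"riser_edge":.11,"jar_mouth":.1}
for t in things:
    for r in arm.landmark_of(t,s):
        print(t,np.round(r["centre"],1),round(r["score"],2),"onz",onz(c,r["centre"],hz.get(t,.011)))
        p=tuple(int(round(v)) for v in r["centre"]); cv2.circle(img,p,3,(255,0,0),1); cv2.putText(img,t[-6:],p,0,.35,(255,0,0),1)
cv2.imwrite(f"pics/{name}.png",img)
print(o["tool_pos"],o["tool_rot"],o["time_s"])
import pickle; pickle.dump((o,c),open(f"pics/{name}.pkl","wb"))
E
python3 look.py w1 scoop_pan scoop_spout scoop_handle scoop_lip riser_edge
```

```text
scoop_pan [248.5 285.8] 0.91 onz [0.618 0.097 0.018]
scoop_spout [255. 227.] 0.86 onz [0.5314 0.1036 0.022 ]
scoop_lip [255.5 202.1] 0.62 onz [0.5037 0.1037 0.004 ]
riser_edge [147.2 310.1] 0.88 onz [ 0.5923 -0.0082  0.11  ]
[0.4507 0.0989 0.2552] [-179.996    -0.0125 -178.7115] 3.45
```

View pics/w1.png

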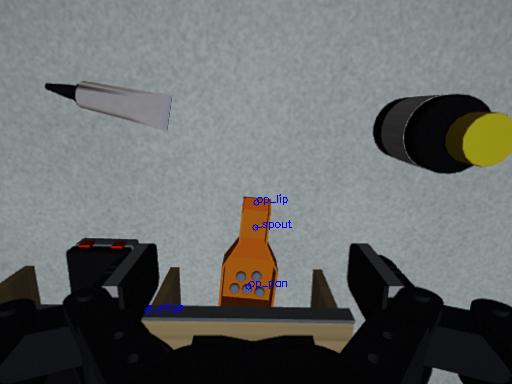

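Call:
apply_moves(linear=[[0.33,0.03,-0.2],[0.65,0.045,-0.5],[0.65,0.045,-0.75],[0.65,0.045,-1],[0.65,0.045,-1]], turn=[[0,0,-0.028],[0,0,-0.028],[0,0,-0.028],[0,0,-0.028],[0,0,-0.028]], gripper=[-1,-1,-1,-1,-1])

```text
time_s: 4.17
tool_pos: [0.5244, 0.1042, 0.128]
tool_rot: [-179.7, -0.7, 176.7]
ft_force: [-1.2, 0.1, -0.1]
opening: 0.0853
```

```bash
python3 look.py w2 scoop_pan scoop_spout scoop_lip riser_edge
```

```text
scoop_pan [251.2 291.7] 0.75 onz [0.6172 0.0972 0.018 ]
scoop_pan [251.  199.3] 0.27 onz [0.5309 0.102  0.018 ]
scoop_spout [251.9 198.1] 0.74 onz [0.5288 0.1029 0.022 ]
scoop_lip [252.6 158.9] 0.77 onz [0.4992 0.105  0.004 ]
[0.5244 0.1042 0.128 ] [-179.736    -0.7384  176.7442] 4.1667
```

View pics/w2.png

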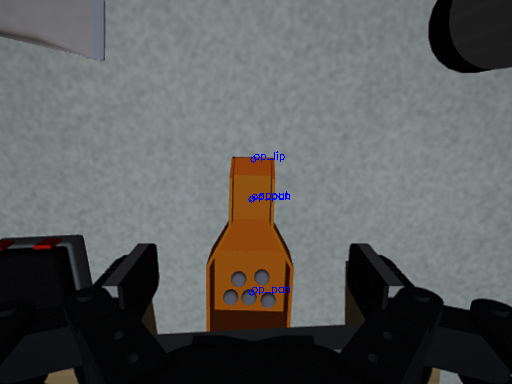

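Call:
apply_moves(linear=[[0,0,0],[0,-0.01,-0.2],[0,-0.01,-0.4],[0,-0.01,-0.6],[0,-0.01,-0.75],[0,-0.01,-0.75]], turn=[[0,0,0],[0,0,0],[0,0,0],[0,0,0],[0,0,0],[0,0,0]], gripper=[-1,-1,-1,-1,-1,-1])

```text
time_s: 4.92
tool_pos: [0.5264, 0.1036, 0.043]
tool_rot: [-179.9, -0.3, 176.7]
ft_force: [0.0, 0.9, -0.6]
opening: 0.0852
```

```bash
python3 look.py w3 scoop_spout scoop_lip
```

```text
scoop_spout [253.7 236. ] 0.79 onz [0.5297 0.1041 0.022 ]
scoop_spout [266.5 340.1] 0.45 onz [0.5985 0.1081 0.022 ]
scoop_lip [252.3 175.9] 0.56 onz [0.4992 0.1049 0.004 ]
[0.5264 0.1036 0.043 ] [-179.9193   -0.2502  176.7249] 4.9167
```

View pics/w3.png

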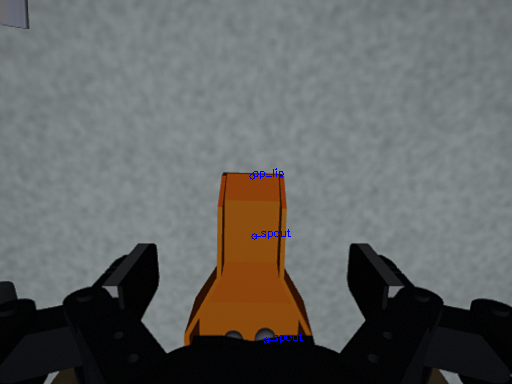

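Call:
apply_moves(linear=[[0,0,-0.1],[0,0,-0.2],[0,0,-0.3],[0,0,-0.31],[0,0,-0.31],[0,0,-0.31]], turn=[[0,0,0],[0,0,0],[0,0,0],[0,0,0],[0,0,0],[0,0,0]], gripper=[-1,-1,-1,-1,-1,-1])

```text
time_s: 5.57
tool_pos: [0.5296, 0.1045, 0.0098]
tool_rot: [179.9, 0.1, 176.8]
ft_force: [0.1, -0.5, 0.2]
opening: 0.0856
```

Call:
apply_moves(linear=[[0,0,0],[0,0,0],[0,0,0],[0,0,0],[0,0,0],[0,0,0],[0,0,0],[0,0,0]], turn=[[0,0,0],[0,0,0],[0,0,0],[0,0,0],[0,0,0],[0,0,0],[0,0,0],[0,0,0]], gripper=[-0.5,-0.3,0,0.2,1,1,1,1])

```text
time_s: 6.23
tool_pos: [0.5284, 0.104, 0.0083]
tool_rot: [-180.0, 0.0, 176.8]
ft_force: [-1.0, -0.4, 2.7]
opening: 0.0346
```

```bash
python3 look.py w4 scoop_spout scoop_lip
```

```text
scoop_spout [253.9 260.8] 0.6 onz [0.5291 0.1047 0.022 ]
scoop_lip [252.8 186.6] 0.97 onz [0.4992 0.1058 0.004 ]
[0.5284 0.104  0.0083] [-179.9958    0.0072  176.7525] 6.2333
```

View pics/w4.png

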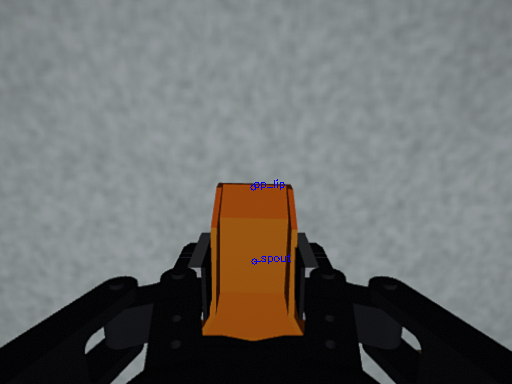

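Call:
apply_moves(linear=[[-0.02,0,0],[-0.06,0,0],[-0.12,0,0],[-0.2,0,0],[-0.28,0,0],[-0.36,0,0],[-0.44,0,0],[-0.52,0,0]], turn=[[0,0,0],[0,0,0],[0,0,0],[0,0,0],[0,0,0],[0,0,0],[0,0,0],[0,0,0]], gripper=[1,1,1,1,1,1,1,1])

```text
time_s: 7.05
tool_pos: [0.4649, 0.1041, 0.0082]
tool_rot: [180.0, 0.0, 176.8]
ft_force: [1.1, 0.7, 2.7]
opening: 0.0352
```

Call:
apply_moves(linear=[[-0.08,0,0],[-0.16,0,0],[-0.24,0,0],[-0.32,0,0],[-0.4,0,0],[-0.48,0,0],[-0.56,0,0],[-0.64,0,0]], turn=[[0,0,0],[0,0,0],[0,0,0],[0,0,0],[0,0,0],[0,0,0],[0,0,0],[0,0,0]], gripper=[1,1,1,1,1,1,1,1])

```text
time_s: 7.72
tool_pos: [0.3883, 0.104, 0.0081]
tool_rot: [180.0, 0.0, 176.7]
ft_force: [2.2, 0.1, 3.4]
opening: 0.0349
```

Call:
apply_moves(linear=[[-0.08,0,0],[-0.16,0,0],[-0.24,0,0],[-0.32,0,0],[-0.39,0,0],[-0.45,0,0],[-0.48,0,0],[-0.49,0,0]], turn=[[0,0,0],[0,0,0],[0,0,0],[0,0,0],[0,0,0],[0,0,0],[0,0,0],[0,0,0]], gripper=[1,1,1,1,1,1,1,1])

```text
time_s: 8.38
tool_pos: [0.3297, 0.104, 0.0081]
tool_rot: [-180.0, -0.0, 176.8]
ft_force: [2.0, 0.1, 2.8]
opening: 0.0347
```

```bash
python3 - <<'E'
from h import *
s=arm.snapshot("scene"); cv2.imwrite("pics/s2.png",s["img"][:,:,::-1])
s=arm.snapshot("top"); cv2.imwrite("pics/t2.png",cv2.resize(s["img"][100:300,120:390,::-1],None,fx=2.5,fy=2.5))
E
```

```text
(no output)
```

View pics/s2.png

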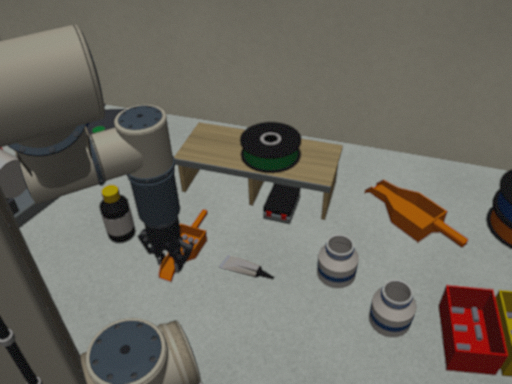

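View pics/t2.png

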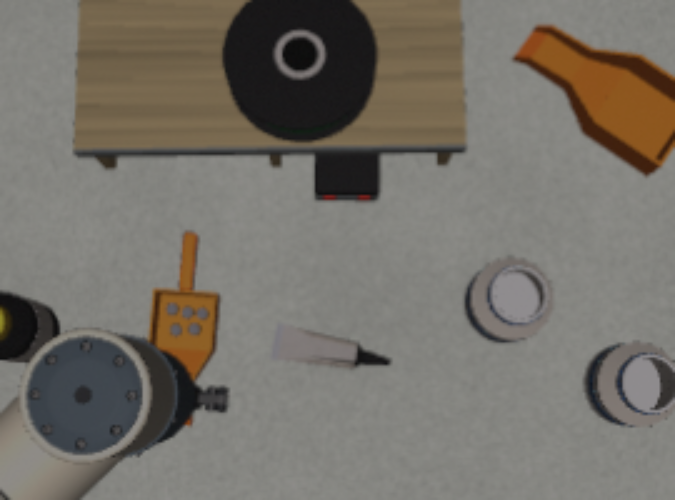

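Call:
apply_moves(linear=[[0,0,0],[0,0,0],[0,0,0],[0,0,0],[0,0,0],[0,0,0.02],[0,0,0.1],[0,0,0.2]], turn=[[0,0,0],[0,0,0],[0,0,0],[0,0,0],[0,0,0],[0,0,0],[0,0,0],[0,0,0]], gripper=[0,-0.5,-1,-1,-1,-1,-1,-1])

```text
time_s: 9.15
tool_pos: [0.3297, 0.1035, 0.0319]
tool_rot: [-179.9, -0.1, 176.7]
ft_force: [-0.1, 0.4, -0.1]
opening: 0.0855
```

Call:
apply_moves(linear=[[0,0,0.3],[0,0,0.6],[0.1,0,0.9],[0.4,0,1],[0.7,0,1],[0.9,0,1],[0.9,0,1]], turn=[[0,0,0],[0,0,0],[0,0,0],[0,0,0],[0,0,0],[0,0,0],[0,0,0]], gripper=[-1,-1,-1,-1,-1,-1,-1])

```text
time_s: 9.73
tool_pos: [0.4419, 0.1041, 0.1519]
tool_rot: [-180.0, 0.0, 176.7]
ft_force: [0.3, 0.6, -0.6]
opening: 0.0851
```

```bash
python3 look.py w5 scoop_pan scoop_spout scoop_lip scoop_handle
```

```text
scoop_pan [244.5 153.5] 0.73 onz [0.4148 0.0985 0.018 ]
scoop_spout [243.8  47.8] 0.64 onz [0.3308 0.1035 0.022 ]
scoop_lip [243.7  13.3] 0.95 onz [0.3021 0.1048 0.004 ]
scoop_lip [242.  238.1] 0.22 onz [0.5006 0.0901 0.004 ]
[0.4419 0.1041 0.1519] [-179.9727    0.0412  176.6537] 9.7333
```

View pics/w5.png

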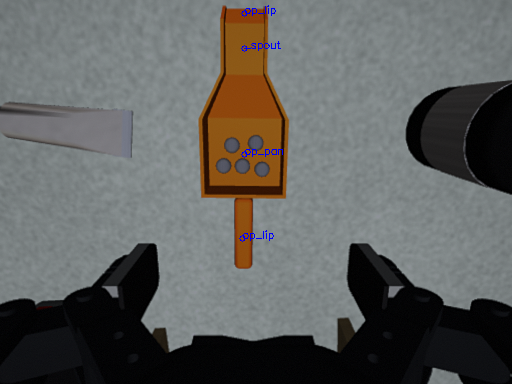

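```bash
python3 - <<'E'
from h import *
import pickle
np.set_printoptions(precision=4,suppress=True)
o,c=pickle.load(open("pics/w5.pkl","rb"))
for p,z in (((244,198),.037),((243.5,268),.034),((243.5,258),.038),((244,30),.022),((244,8),.004)): print(p,onz(c,p,z))
a=np.radians(-3.3)
for h in ((.4872,.0945),): print(proj(c,[[*h,.038],[h[0]+.03*np.cos(a),h[1]+.03*np.sin(a),.038],[h[0]-.187*np.cos(a),h[1]-.187*np.sin(a),.004]]))
E
```

```text
(244, 198) [0.4499 0.0963 0.037 ]
(243.5, 268) [0.5172 0.0914 0.034 ]
(243.5, 258) [0.5052 0.0923 0.038 ]
(244, 30) [0.3182 0.1045 0.022 ]
(244, 8) [0.2983 0.1053 0.004 ]
[[244.7145 239.2386]
 [244.9302 270.0703]
 [244.186   11.0619]]
```

Call:
apply_moves(linear=[[0.3,-0.085,0],[0.58,-0.085,-0.1],[0.58,-0.085,-0.25],[0.58,-0.085,-0.4],[0.58,-0.085,-0.4],[0.58,-0.085,-0.4]], turn=[[0.0085,0.1386,0],[0.0085,0.1386,0],[0.0085,0.1386,0],[0.0085,0.1386,0],[0.0085,0.1386,0],[0.0085,0.1386,0]], gripper=[-1,-1,-1,-1,-1,-1])

```text
time_s: 10.48
tool_pos: [0.5071, 0.0936, 0.1013]
tool_rot: [-180.0, -25.3, 176.7]
ft_force: [-0.1, -0.5, 0.9]
opening: 0.0854
```

```bash
python3 look.py w6 scoop_pan scoop_handle; python3 - <<'E'
from h import *
o=arm.get_obs(); print(Ro.from_euler("xyz",o["tool_rot"],degrees=True).as_matrix().round(3), o["q"].round(1))
E
```

```text
scoop_pan [267.  125.1] 0.73 onz [0.4105 0.1106 0.018 ]
scoop_pan [252.  132.7] 0.67 onz [0.4162 0.0982 0.018 ]
scoop_handle [247.5 217.1] 0.61 onz [0.485 0.091 0.03 ]
[0.5071 0.0936 0.1013] [-179.9629  -25.2967  176.678 ] 10.4833
[[-0.907  0.056 -0.417]
 [ 0.049  0.998  0.026]
 [ 0.418  0.003 -0.909]] [  20.6   32.    13.2   -9.9  -93.9 -112.4]
```

View pics/w6.png

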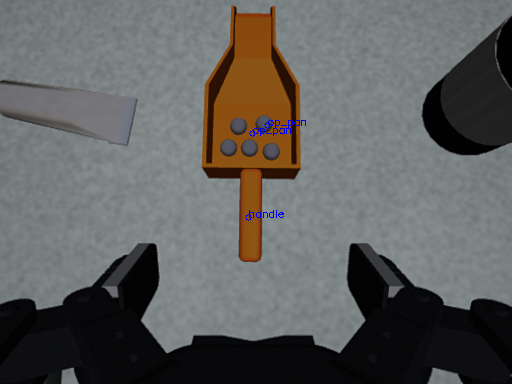

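Call:
apply_moves(linear=[[-0.05,0,-0.18],[-0.1,0,-0.36],[-0.17,0,-0.55],[-0.2,0,-0.65],[-0.23,0,-0.73],[-0.23,0,-0.73],[-0.23,0,-0.73]], turn=[[0,0,0],[0,0,0],[0,0,0],[0,0,0],[0,0,0],[0,0,0],[0,0,0]], gripper=[-1,-1,-1,-1,-1,-1,-1])

```text
time_s: 11.22
tool_pos: [0.4809, 0.0942, 0.0183]
tool_rot: [179.8, -24.8, 176.9]
ft_force: [0.2, -0.5, 0.7]
opening: 0.0853
```

Call:
apply_moves(linear=[[0,0,0],[0,0,0],[0,0,0],[0,0,0],[0,0,0],[0,0,0],[0,0,0],[0,0,0]], turn=[[0,0,0],[0,0,0],[0,0,0],[0,0,0],[0,0,0],[0,0,0],[0,0,0],[0,0,0]], gripper=[-0.5,0,0.3,0.5,0.6,1,1,1])

```text
time_s: 11.88
tool_pos: [0.4805, 0.0938, 0.0167]
tool_rot: [179.9, -25.0, 176.8]
ft_force: [-0.7, 0.4, 2.0]
opening: 0.015
```

```bash
python3 look.py w7 scoop_pan scoop_lip scoop_spout
```

```text
scoop_pan [255.8 118.3] 0.83 onz [0.4142 0.0993 0.018 ]
scoop_pan [250.1 143.1] 0.53 onz [0.4275 0.0955 0.018 ]
scoop_spout [215.8 145.7] 0.68 onz [0.4293 0.0782 0.022 ]
[0.4805 0.0938 0.0167] [179.8822 -24.9886 176.7799] 11.8833
```

View pics/w7.png

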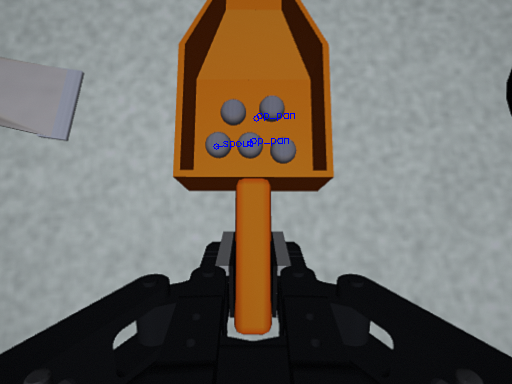

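```bash
python3 - <<'E'
from h import *
np.set_printoptions(precision=4,suppress=True)
for n,(x,y,w) in {"scene":(338,255,30),"top":(325,219,25)}.items():
    s=arm.snapshot(n); c=cam(s)
    im=s["img"][y-w:y+w,x-w:x+w,::-1]; cv2.imwrite(f"pics/j_{n}.png",cv2.resize(im,None,fx=10,fy=10,interpolation=cv2.INTER_CUBIC))
    for r in arm.landmark_of("jar_mouth",s): print(n,r["centre"],r["score"],onz(c,r["centre"],.1))
    # predicted rim
    for ctr in ([.429,-.269],):
        t=np.linspace(0,2*np.pi,24,endpoint=False)
        for rad in (.031,.027):
            p=proj(c,np.c_[ctr[0]+rad*np.cos(t),ctr[1]+rad*np.sin(t),0*t+.1])
            big=cv2.imread(f"pics/j_{n}.png") 
            for q in p: cv2.circle(big,tuple(int(v) for v in ((q-[x-w,y-w]+.5)*10)),3,(0,0,255),-1)
            cv2.imwrite(f"pics/j_{n}.png",big)
E
```

```text
scene [396.7, 294.3] 0.7 [ 0.33   -0.4057  0.1   ]
scene [282.5, 203.7] 0.42 [ 0.5246 -0.1132  0.1   ]
top [377.8, 250.9] 0.79 [ 0.3433 -0.4015  0.1   ]
top [327.8, 218.8] 0.74 [ 0.4291 -0.2724  0.1   ]
top [189.0, 259.0] 0.66 [0.3262 0.0942 0.1   ]
```

View pics/j_scene.png

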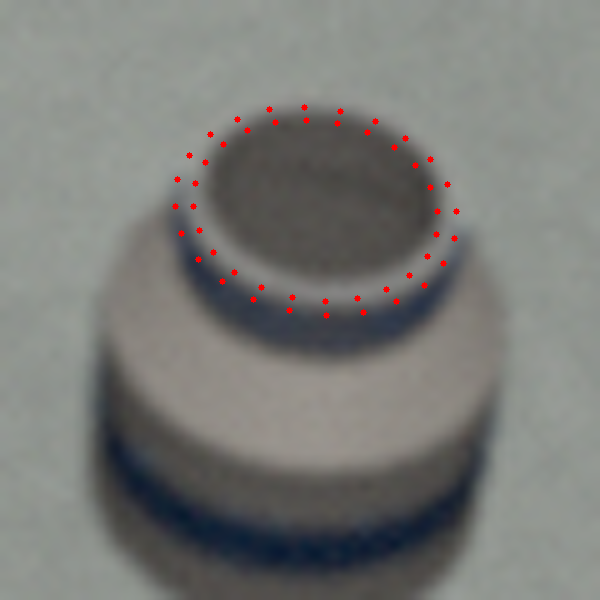

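View pics/j_top.png

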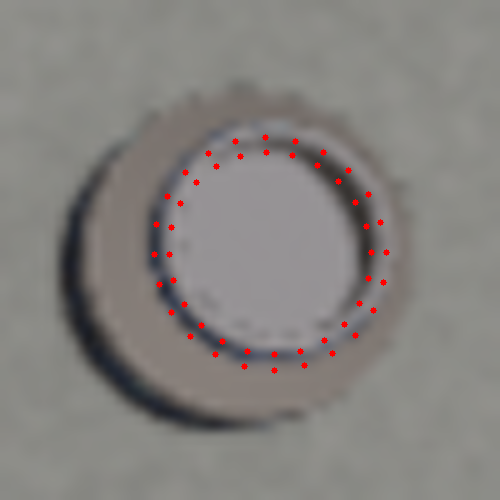

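```bash
cat > plan.py <<'E'
from h import *
import pickle,os
np.set_printoptions(precision=4,suppress=True)
def W(pos,R): T=np.eye(4);T[:3,:3]=R;T[:3,3]=pos;return T
def toolT(o): return W(o["tool_pos"],Ro.from_euler("xyz",o["tool_rot"],degrees=True).as_matrix())
if not os.path.exists("ts.pkl"):
    T0=toolT(arm.get_obs()); S0=W([.415,.0983,0],Ro.from_euler("z",-3.5,degrees=True).as_matrix())
    pickle.dump(np.linalg.inv(T0)@S0,open("ts.pkl","wb"))
TS=pickle.load(open("ts.pkl","rb"))   # tool<-scoop
JAR=np.array([.432,-.270,.10])
def scoop(lip,yaw,tilt):
    # nose-down tilt: rotate about scoop y so -x goes down => +tilt about -y? Ry(+t): -x -> (-c,0,+s) up ; so use -t
    R=Ro.from_euler("z",yaw,degrees=True).as_matrix()@Ro.from_euler("y",tilt,degrees=True).as_matrix()
    # check nose: R@[-1,0,0] z = +sin(tilt)?? Ry(t)@(-1,0,0)=(-c,0,s)
    R=Ro.from_euler("z",yaw,degrees=True).as_matrix()@Ro.from_euler("y",-tilt,degrees=True).as_matrix()
    return W(np.array(lip)-R@np.array([-.115,0,.004]),R)
def tool(lip,yaw,tilt): return scoop(lip,yaw,tilt)@np.linalg.inv(TS)
def delta(Tc,Tt):
    d=(Tt[:3,3]-Tc[:3,3])/.12; r=Ro.from_matrix(Tt[:3,:3]@Tc[:3,:3].T).as_rotvec()/np.pi
    return d,r
def lipnow(o):
    S=toolT(o)@TS; return S@np.array([-.115,0,.004,1]), S
def report():
    o=arm.get_obs(); l,S=lipnow(o)
    d=l[:3]-JAR; print("lip",l[:3],"rel jar",d,"tilt",np.degrees(np.arccos(S[2,2])).round(1),"nose z",(-S[2,0]).round(3),"ft",o["ft_force"].round(1),o["wrist_torque"].round(2),"t",o["time_s"].round(2),"open",round(o["opening"],4))
    return o
E
python3 - <<'E'
from plan import *
o=report(); T=toolT(o)
A=tool(JAR+[0,.008,.035],90,0)
print(A[:3,3],delta(T,A))
for t,h in ((10,-.006),(50,-.010)):
    B=tool(JAR+[0,.008,h],90,t); print(t,B[:3,3],B[:3,2])
E
```

```text
Traceback (most recent call last):
  File "plan.py", line 25, in report
    d=l[:3]-JAR; print("lip",l[:3],"rel jar",d,"tilt",np.degrees(np.arccos(S[2,2])).round(1),"nose z",(-S[2,0]).round(3),"ft",o["ft_force"].round(1),o["wrist_torque"].round(2),"t",o["time_s"].round(2),"open",round(o["opening"],4))
                                                                                                                                                                                    ^^^^^^^^^^^^^^^^^
AttributeError: 'float' object has no attribute 'round'
```

```bash
sed -i 's/o\["time_s"\].round(2)/round(o["time_s"],2)/' plan.py
python3 - <<'E'
from plan import *
o=report(); T=toolT(o)
A=tool(JAR+[0,.008,.035],90,0)
print(A[:3,3],delta(T,A))
for t,h in ((10,-.006),(50,-.010)):
    B=tool(JAR+[0,.008,h],90,t); print(t,B[:3,3],B[:3,2])
E
```

```text
lip [0.3002 0.1053 0.004 ] rel jar [-0.1318  0.3753 -0.096 ] tilt 0.0 nose z 0.0 ft [-0.  -0.5  4.3] [ 0.02 -0.73 -0.02] t 12.28 open 0.0148
[ 0.4324 -0.0813  0.1477] (array([-0.4007, -1.4597,  1.0917]), array([ 0.    , -0.    ,  0.5194]))
10 [ 0.4324 -0.0863  0.1378] [-0.     -0.2584 -0.966 ]
50 [ 0.4324 -0.1556  0.2366] [-0.      0.423  -0.9061]
```

Call:
apply_moves(linear=[[0,0,0.02],[0,0,0.06],[0,0,0.12],[0,0,0.2],[0,0,0.29],[0,0,0.38],[0,0,0.46],[0,0,0.5]], turn=[[0,0,0],[0,0,0],[0,0,0],[0,0,0],[0,0,0],[0,0,0],[0,0,0],[0,0,0]], gripper=[1,1,1,1,1,1,1,1])

```text
time_s: 12.95
tool_pos: [0.4813, 0.094, 0.0785]
tool_rot: [179.8, -24.8, 176.8]
ft_force: [-0.8, 0.5, -2.9]
opening: 0.0146
```

```bash
python3 look.py w8; python3 - <<'E'
from plan import *
report()
s=arm.snapshot("scene");c=cam(s); im=s["img"][130:330,100:370,::-1].copy()
o=arm.get_obs(); l,S=lipnow(o)
for P in ([-.115,0,.004],[102e-3,0,.03],[-.085,0,.022],[-.03,.036,.036],[-.03,-.036,.036],[.035,.036,.036],[.035,-.036,.036],[-.103,.018,.029],[-.103,-.018,.029]):
    q=proj(c,(S@np.array([*P,1]))[:3])[0]; print(P,q.round(1))
im=cv2.resize(im,None,fx=2.9,fy=2.9,interpolation=cv2.INTER_CUBIC)
for P in ([-.115,0,.004],[102e-3,0,.03],[-.03,.036,.036],[-.03,-.036,.036],[.035,.036,.036],[.035,-.036,.036],[-.103,.018,.029],[-.103,-.018,.029]):
    q=proj(c,(S@np.array([*P,1]))[:3])[0]; cv2.circle(im,tuple(int(v) for v in (q-[100,130]+.5)*2.9),2,(0,255,0),-1)
cv2.imwrite("pics/s3.png",im)
E
```

```text
[0.4813 0.094  0.0785] [179.8244 -24.8266 176.81  ] 12.95
lip [0.3012 0.1055 0.0655] rel jar [-0.1308  0.3755 -0.0345] tilt 0.2 nose z -0.003 ft [ 0.  -0.2 -1.7] [-0.13 -1.96 -0.  ] t 13.0 open 0.0148
[-0.115, 0, 0.004] [162.1 261.2]
[0.102, 0, 0.03] [202.8 192.5]
[-0.085, 0, 0.022] [167.4 246.5]
[-0.03, 0.036, 0.036] [164.4 222.2]
[-0.03, -0.036, 0.036] [191.7 229.8]
[0.035, 0.036, 0.036] [177.3 204.5]
[0.035, -0.036, 0.036] [203.9 211.5]
[-0.103, 0.018, 0.029] [156.1 247.9]
[-0.103, -0.018, 0.029] [170.2 252.1]
```

View pics/w8.png

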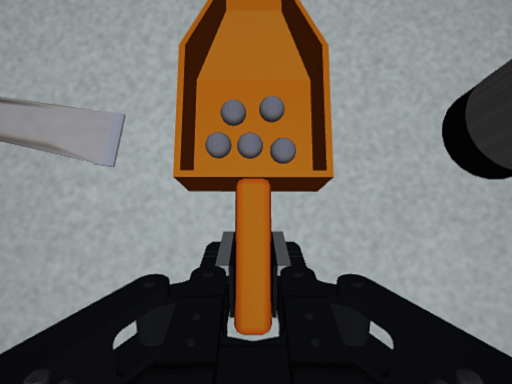

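View pics/s3.png

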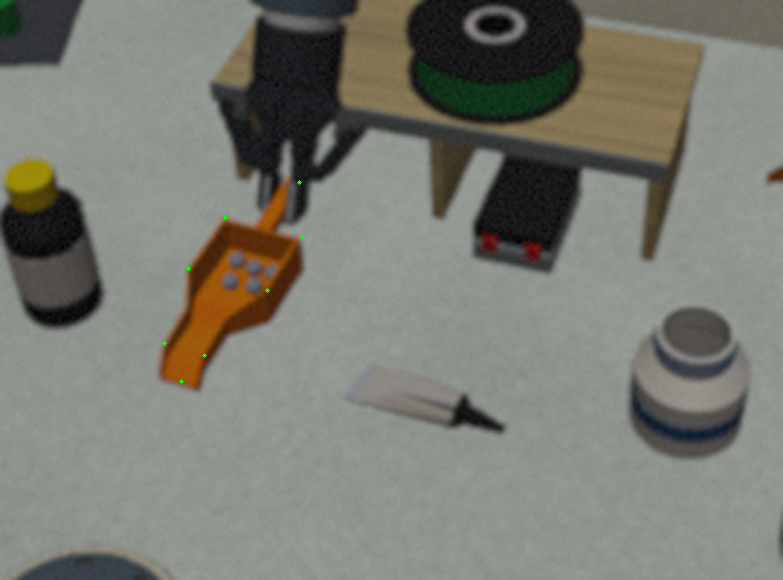

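Call:
apply_moves(linear=[[-0.002,-0.007,0.008],[-0.006,-0.022,0.022],[-0.012,-0.043,0.045],[-0.022,-0.08,0.082],[-0.034,-0.123,0.127],[-0.048,-0.174,0.18],[-0.064,-0.232,0.24],[-0.08,-0.29,0.3]], turn=[[0,0,0.003],[0,0,0.008],[0,0,0.016],[0,0,0.029],[0,0,0.044],[0,0,0.062],[0,0,0.083],[0,0,0.104]], gripper=[1,1,1,1,1,1,1,1])

```text
time_s: 13.72
tool_pos: [0.4705, 0.0586, 0.1125]
tool_rot: [179.9, -25.1, -164.2]
ft_force: [0.1, -0.6, -2.6]
opening: 0.0146
```

Call:
apply_moves(linear=[[-0.016,-0.059,0.04],[-0.032,-0.118,0.08],[-0.049,-0.176,0.12],[-0.065,-0.235,0.16],[-0.081,-0.294,0.2],[-0.098,-0.352,0.24],[-0.114,-0.411,0.265],[-0.13,-0.47,0.277]], turn=[[0,0,0.021],[0,0,0.042],[0,0,0.062],[0,0,0.083],[0,0,0.104],[0,0,0.125],[0,0,0.145],[0,0,0.166]], gripper=[1,1,1,1,1,1,1,1])

```text
time_s: 14.38
tool_pos: [0.4551, 0.0024, 0.146]
tool_rot: [179.8, -25.0, -134.4]
ft_force: [-0.1, -0.3, -2.1]
opening: 0.0151
```

Call:
apply_moves(linear=[[-0.016,-0.059,0],[-0.032,-0.118,0],[-0.049,-0.176,0],[-0.065,-0.235,0],[-0.081,-0.294,0],[-0.098,-0.352,0],[-0.114,-0.4,0],[-0.13,-0.43,0]], turn=[[0,0,0.021],[0,0,0.042],[0,0,0.062],[0,0,0.083],[0,0,0.104],[0,0,0.125],[0,0,0.143],[0,0,0.158]], gripper=[1,1,1,1,1,1,1,1])

```text
time_s: 15.05
tool_pos: [0.4388, -0.0494, 0.1455]
tool_rot: [179.8, -25.0, -105.9]
ft_force: [0.4, 0.1, -3.0]
opening: 0.0148
```

```bash
python3 look.py w9; python3 - <<'E'
from plan import *
o=report(); T=toolT(o)
A=tool(JAR+[0,.008,.035],90,0)
print(A[:3,3],delta(T,A), o["q"].round(0))
E
```

```text
[ 0.4388 -0.0494  0.1455] [ 179.7849  -25.0325 -105.9277] 15.05
lip [ 0.3872 -0.2233  0.1331] rel jar [-0.0448  0.0467  0.0331] tilt 0.1 nose z 0.001 ft [-1.5 -0.8 -3.8] [ 1.77 -0.12 -0.25] t 15.1 open 0.0147
[ 0.4324 -0.0813  0.1477] (array([-0.0458, -0.2623,  0.0176]), array([ 0.0003, -0.0007,  0.0897])) [ 29.  12. -22.  18. -75. -52.]
```

View pics/w9.png

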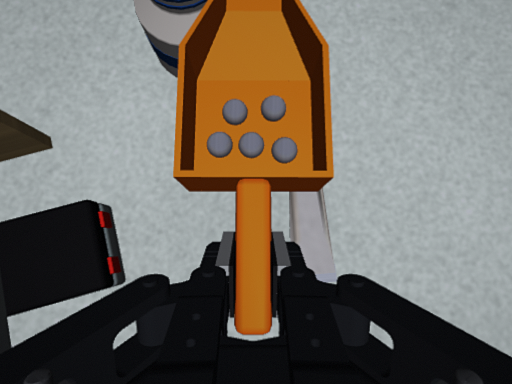

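Call:
apply_moves(linear=[[-0.01,-0.05,0.01],[-0.02,-0.11,0.018],[-0.03,-0.17,0.018],[-0.04,-0.22,0.018],[-0.046,-0.25,0.018],[-0.046,-0.262,0.018],[-0.046,-0.262,0.018]], turn=[[0,0,0.018],[0,0,0.038],[0,0,0.057],[0,0,0.074],[0,0,0.085],[0,0,0.09],[0,0,0.09]], gripper=[1,1,1,1,1,1,1])

```text
time_s: 15.68
tool_pos: [0.4336, -0.0806, 0.1479]
tool_rot: [179.8, -25.0, -90.0]
ft_force: [-0.0, -1.0, -2.4]
opening: 0.0148
```

```bash
cat > ov.py <<'E'
import sys
from plan import *
o=report(); T=toolT(o); S=T@TS
out=[]
for n,(x,y,w,h) in {"scene":(230,170,140,140),"top":(230,170,140,90)}.items():
    s=arm.snapshot(n); c=cam(s); f=4
    im=cv2.resize(s["img"][y:y+h,x:x+w,::-1],None,fx=f,fy=f,interpolation=cv2.INTER_CUBIC)
    def dot(P,col):
        for q in proj(c,P): cv2.circle(im,tuple(int(v) for v in (q-[x,y]+.5)*f),2,col,-1)
    t=np.linspace(0,2*np.pi,20,endpoint=False)
    dot(np.c_[JAR[0]+.027*np.cos(t),JAR[1]+.027*np.sin(t),0*t+.1],(0,0,255))
    P=np.array([[-.115,0,.004],[-.115,.0175,.006],[-.115,-.0175,.006],[-.03,.036,.036],[-.03,-.036,.036],[.035,.036,.036],[.035,-.036,.036],[-.103,.018,.029],[-.103,-.018,.029]])
    dot((S@np.c_[P,np.ones(len(P))].T).T[:,:3],(0,255,0))
    cv2.imwrite(f"pics/{sys.argv[1]}_{n}.png",im)
E
python3 ov.py o1
```

```text
lip [ 0.4322 -0.2613  0.1353] rel jar [0.0002 0.0087 0.0353] tilt 0.0 nose z 0.0 ft [-0.  -1.  -2.4] [ 1.87  0.03 -0.03] t 15.68 open 0.0148
```

View pics/o1_scene.png

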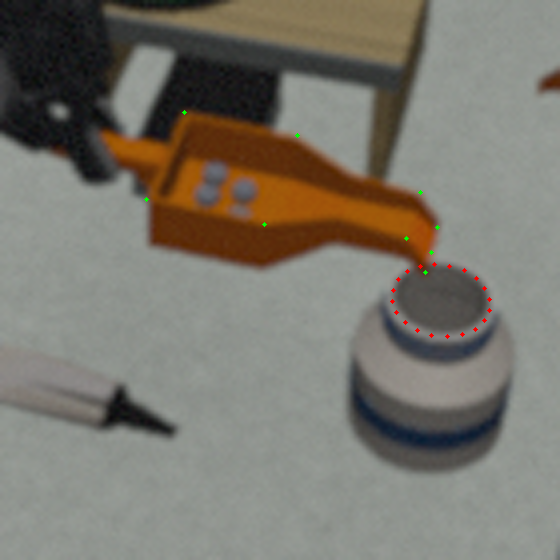

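View pics/o1_top.png

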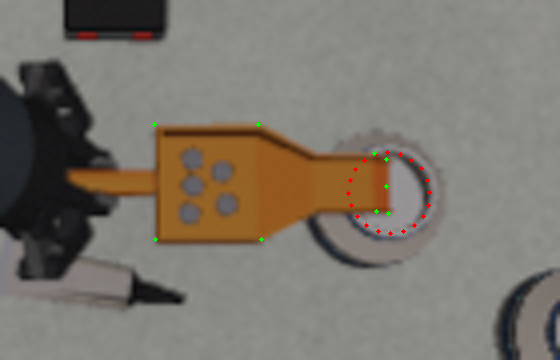

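```bash
python3 - <<'E'
from plan import *
T=toolT(arm.get_obs())
for h,t in ((.01,0),(-.007,5),(-.008,5),(-.009,15)):
    print(h,t,*delta(T,tool(JAR+[0,.008,h],90,t)))
E
```

```text
0.01 0 [-0.0146 -0.0092 -0.2104] [ 0.0001 -0.      0.0018]
-0.007 5 [-0.0146 -0.0241 -0.2213] [ 0.0279 -0.0001  0.0018]
-0.008 5 [-0.0146 -0.0241 -0.2296] [ 0.0279 -0.0001  0.0018]
-0.009 15 [-0.0146 -0.0878  0.0174] [ 0.0834 -0.0003  0.0018]
```

Call:
apply_moves(linear=[[-0.014,-0.005,-0.03],[-0.014,-0.01,-0.09],[-0.014,-0.01,-0.15],[-0.014,-0.01,-0.2],[-0.014,-0.014,-0.21],[-0.014,-0.018,-0.216],[-0.014,-0.024,-0.222],[-0.014,-0.024,-0.225]], turn=[[0,0,0.002],[0,0,0.002],[0,0,0.002],[0,0,0.002],[0.007,0,0.002],[0.017,0,0.002],[0.028,0,0.002],[0.028,0,0.002]], gripper=[1,1,1,1,1,1,1,1])

```text
time_s: 16.45
tool_pos: [0.4326, -0.0836, 0.1211]
tool_rot: [179.9, -19.8, -89.7]
ft_force: [-0.2, 0.5, -2.2]
opening: 0.0152
```

```bash
python3 ov.py o2
```

```text
lip [ 0.4322 -0.2624  0.0922] rel jar [ 0.0002  0.0076 -0.0078] tilt 5.2 nose z -0.09 ft [-0.2  0.5 -2.2] [ 1.46 -0.04  0.02] t 16.45 open 0.0152
```

View pics/o2_scene.png

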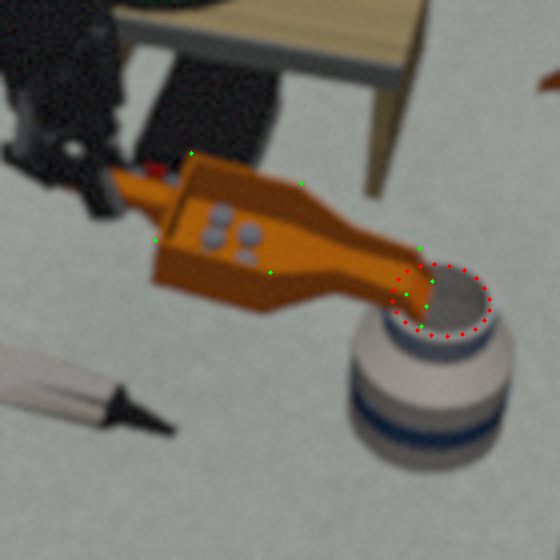

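View pics/o2_top.png

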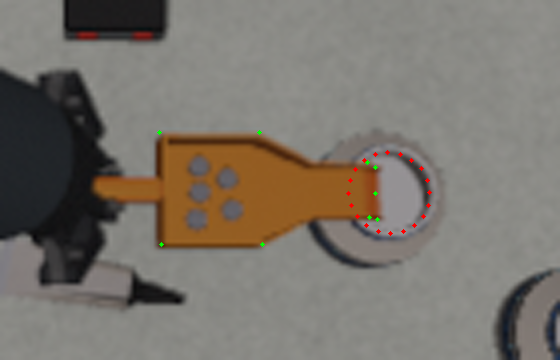

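```bash
python3 - <<'E'
from plan import *
T=toolT(arm.get_obs())
for t in range(8,33,3):
    d,r=delta(T,tool(JAR+[0,.007,-.009],90,t)); print(t,d.round(3),r.round(4))
T=tool(JAR+[0,.007,-.009],90,29)
for t in range(32,57,3):
    d,r=delta(T,tool(JAR+[0,.007,-.010],90,t)); print(t,d.round(3),r.round(4))
E
```

```text
8 [ 0.    -0.018  0.064] [ 0.0166  0.0001 -0.0002]
11 [ 0.    -0.037  0.141] [ 0.0333  0.0001 -0.0002]
14 [ 0.    -0.059  0.217] [ 0.0499  0.0001 -0.0002]
17 [ 0.    -0.086  0.291] [ 0.0666  0.0001 -0.0002]
20 [ 0.    -0.116  0.364] [ 0.0833  0.0001 -0.0002]
23 [ 0.    -0.15   0.436] [ 0.0999  0.0001 -0.0002]
26 [ 0.    -0.188  0.505] [ 0.1166  0.0001 -0.0002]
29 [ 0.    -0.229  0.572] [ 0.1333  0.0001 -0.0001]
32 [ 0.    -0.274  0.638] [ 0.1499  0.0001 -0.0001]
32 [ 0.    -0.045  0.057] [ 0.0167 -0.      0.    ]
35 [ 0.    -0.093  0.119] [ 0.0333 -0.     -0.    ]
38 [ 0.    -0.144  0.18 ] [ 0.05 -0.   -0.  ]
41 [ 0.    -0.199  0.237] [ 0.0667 -0.     -0.    ]
44 [ 0.    -0.256  0.291] [ 0.0833 -0.     -0.    ]
47 [ 0.    -0.316  0.343] [ 0.1 -0.   0. ]
50 [ 0.    -0.379  0.391] [ 0.1167 -0.      0.    ]
53 [ 0.    -0.444  0.435] [ 0.1333 -0.      0.    ]
56 [ 0.    -0.511  0.477] [ 0.15 -0.   -0.  ]
```

Hold for step 2 first, then tilt about the lip.

Call:
apply_moves(linear=[[0,0,0],[0,0,0],[0,0,0],[0,0,0]], turn=[[0,0,0],[0,0,0],[0,0,0],[0,0,0]], gripper=[1,1,1,1])

```text
time_s: 16.88
tool_pos: [0.4324, -0.0831, 0.1208]
tool_rot: [179.9, -20.0, -89.6]
ft_force: [-0.1, -0.1, -2.3]
opening: 0.0148
```

Call:
apply_moves(linear=[[0,-0.018,0.064],[0,-0.037,0.141],[0,-0.059,0.217],[0,-0.086,0.291],[0,-0.116,0.364],[0,-0.15,0.436],[0,-0.188,0.505],[0,-0.188,0.505]], turn=[[0.0166,0,0],[0.0333,0,0],[0.05,0,0],[0.0666,0,0],[0.0833,0,0],[0.1,0,0],[0.1166,0,0],[0.1166,0,0]], gripper=[1,1,1,1,1,1,1,1])

```text
time_s: 17.55
tool_pos: [0.4335, -0.1074, 0.1834]
tool_rot: [-179.8, 1.1, -89.8]
ft_force: [0.3, -1.2, -2.5]
opening: 0.0152
```

```bash
python3 ov.py o3; python3 look.py w10; python3 - <<'E'
from plan import *
T=toolT(arm.get_obs())
for t in range(29,57,3):
    d,r=delta(T,tool(JAR+[0,.007,-.010],90,t)); print(t,d.round(3),r.round(4))
E
```

```text
lip [ 0.4333 -0.2641  0.0926] rel jar [ 0.0013  0.0059 -0.0074] tilt 26.1 nose z -0.44 ft [ 0.3 -1.2 -2.5] [-0.08 -0.08  0.03] t 17.55 open 0.0152
[ 0.4323 -0.1064  0.1813] [-179.9872    0.9889  -89.7617] 17.65
29 [ 0.005 -0.044  0.065] [ 0.0169 -0.0003 -0.0003]
32 [ 0.005 -0.088  0.13 ] [ 0.0335 -0.0003 -0.0003]
35 [ 0.005 -0.137  0.193] [ 0.0502 -0.0003 -0.0003]
38 [ 0.005 -0.188  0.253] [ 0.0669 -0.0003 -0.0003]
41 [ 0.005 -0.242  0.311] [ 0.0835 -0.0003 -0.0003]
44 [ 0.005 -0.3    0.365] [ 0.1002 -0.0003 -0.0003]
47 [ 0.005 -0.36   0.416] [ 0.1169 -0.0003 -0.0003]
50 [ 0.005 -0.422  0.464] [ 0.1335 -0.0003 -0.0003]
53 [ 0.005 -0.488  0.509] [ 0.1502 -0.0003 -0.0003]
56 [ 0.005 -0.555  0.55 ] [ 0.1669 -0.0002 -0.0003]
```

View pics/o3_scene.png

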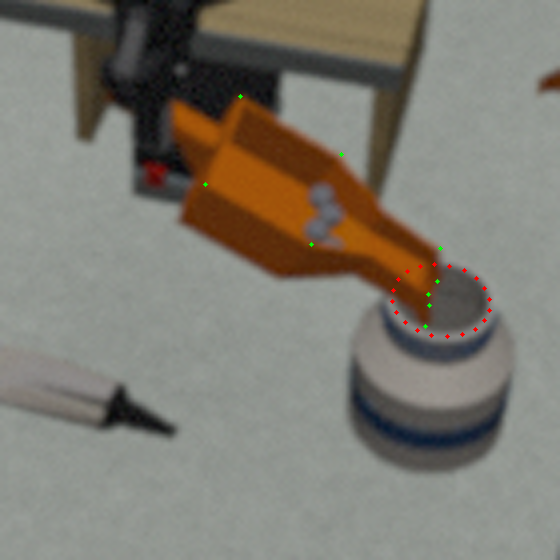

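View pics/w10.png

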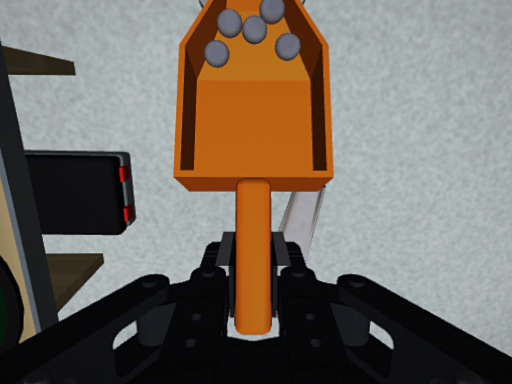

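Call:
apply_moves(linear=[[0,-0.044,0.065],[0,-0.088,0.13],[0,-0.137,0.193],[0,-0.137,0.193],[0,-0.137,0.193],[0,-0.137,0.193]], turn=[[0.0167,0,0],[0.0335,0,0],[0.05,0,0],[0.05,0,0],[0.05,0,0],[0.05,0,0]], gripper=[1,1,1,1,1,1])

```text
time_s: 18.2
tool_pos: [0.4318, -0.1217, 0.2037]
tool_rot: [180.0, 10.0, -89.6]
ft_force: [0.4, 0.4, -1.8]
opening: 0.0149
```

```bash
python3 ov.py o4; python3 look.py w11; python3 - <<'E'
from plan import *
T=toolT(arm.get_obs())
for t in range(35,62,3):
    d,r=delta(T,tool(JAR+[0,.007,-.010],90,t)); print(t,d.round(3),r.round(4))
E
```

```text
lip [ 0.4315 -0.2625  0.0898] rel jar [-0.0005  0.0075 -0.0102] tilt 35.0 nose z -0.573 ft [ 0.4  0.4 -1.8] [-0.49  0.02 -0.01] t 18.2 open 0.0149
[ 0.4318 -0.1215  0.2039] [179.9863   9.9944 -89.5861] 18.3
35 [ 0.004 -0.007 -0.001] [ 0.0001 -0.0002 -0.001 ]
38 [ 0.004 -0.058  0.059] [ 0.0168 -0.0002 -0.001 ]
41 [ 0.004 -0.112  0.117] [ 0.0335 -0.0001 -0.001 ]
44 [ 0.004 -0.17   0.171] [ 0.0501 -0.0001 -0.001 ]
47 [ 0.004 -0.23   0.222] [ 0.0668 -0.0001 -0.001 ]
50 [ 0.004 -0.292  0.27 ] [ 0.0835 -0.0001 -0.001 ]
53 [ 0.004 -0.358  0.315] [ 0.1001 -0.     -0.001 ]
56 [ 0.004 -0.425  0.356] [ 0.1168 -0.     -0.001 ]
59 [ 0.004 -0.494  0.394] [ 0.1335  0.     -0.001 ]
```

View pics/o4_scene.png

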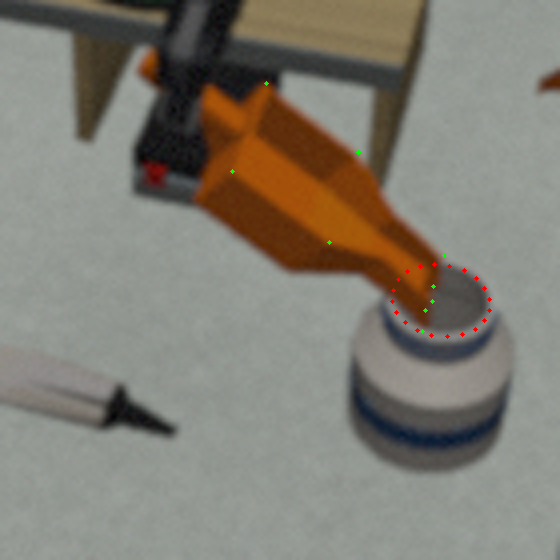

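View pics/w11.png

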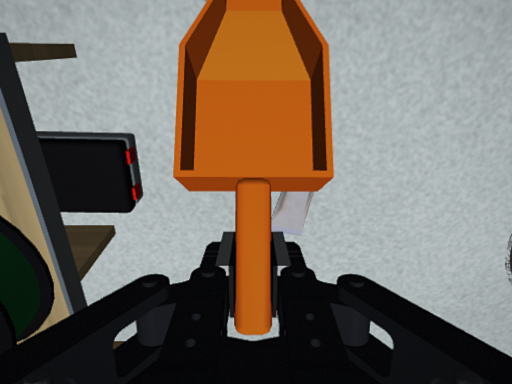

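Call:
apply_moves(linear=[[0,-0.058,0.059],[0,-0.112,0.117],[0,-0.17,0.171],[0,-0.23,0.222],[0,-0.23,0.222],[0,-0.23,0.222],[0,-0.23,0.222],[0,-0.23,0.222]], turn=[[0.0167,0,0],[0.0335,0,0],[0.05,0,0],[0.0667,0,0],[0.0667,0,0],[0.0667,0,0],[0.0667,0,0],[0.0667,0,0]], gripper=[1,1,1,1,1,1,1,1])

```text
time_s: 19.02
tool_pos: [0.4322, -0.1491, 0.2311]
tool_rot: [-179.9, 22.0, -89.6]
ft_force: [-0.1, -0.4, -1.9]
opening: 0.0146
```

```bash
python3 ov.py o5; python3 - <<'E'
from plan import *
T=toolT(arm.get_obs())
for t in (44,38,32,26,20,14,8):
    d,r=delta(T,tool(JAR+[0,.007,-.008],90,t)); print(t,d.round(3),r.round(4))
s=arm.snapshot("top"); print([(np.round(r["centre"],1),round(r["score"],2)) for r in arm.landmark_of("ball1",s)])
E
```

```text
lip [ 0.4321 -0.2631  0.0904] rel jar [ 0.0001  0.0069 -0.0096] tilt 47.0 nose z -0.731 ft [-0.1 -0.4 -1.9] [-1.28  0.02 -0.  ] t 19.02 open 0.0146
44 [ 0.002  0.06  -0.039] [-0.0166  0.0003 -0.0009]
38 [ 0.002  0.172 -0.151] [-0.05    0.0002 -0.0009]
32 [ 0.002  0.271 -0.273] [-0.0833  0.0002 -0.0009]
26 [ 0.002  0.358 -0.406] [-0.1166  0.0001 -0.0009]
20 [ 0.002  0.429 -0.547] [-0.15    0.0001 -0.0009]
14 [ 0.002  0.486 -0.694] [-0.1833  0.     -0.0009]
8 [ 0.002  0.527 -0.847] [-0.2166 -0.     -0.0009]
[]
```

View pics/o5_scene.png

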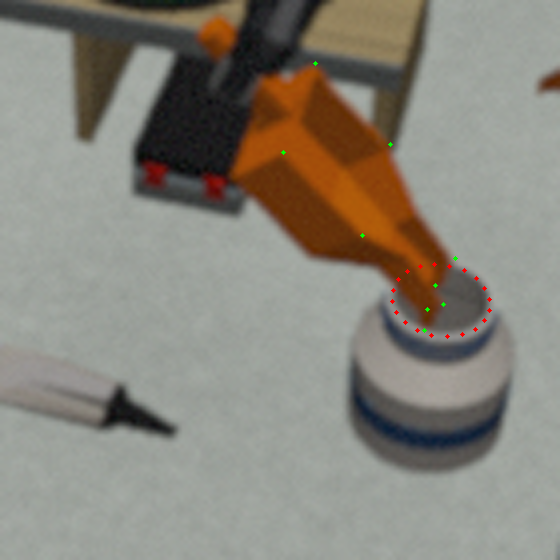

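View pics/o5_top.png

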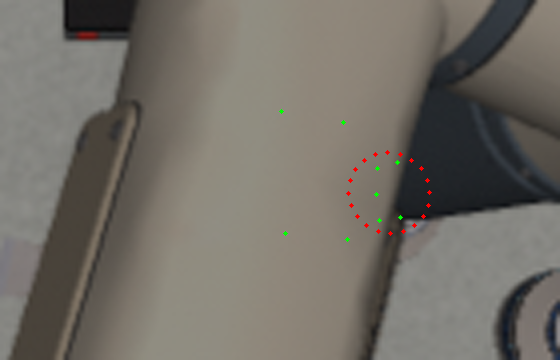

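Call:
apply_moves(linear=[[0.002,0.06,-0.039],[0.002,0.172,-0.151],[0.002,0.271,-0.273],[0.002,0.358,-0.406],[0.002,0.429,-0.547],[0.002,0.486,-0.694],[0.002,0.486,-0.694]], turn=[[-0.0166,0,0],[-0.05,0,0],[-0.0833,0,0],[-0.1166,0,0],[-0.15,0,0],[-0.1833,0,0],[-0.1833,0,0]], gripper=[1,1,1,1,1,1,1])

```text
time_s: 19.8
tool_pos: [0.4289, -0.0886, 0.1435]
tool_rot: [179.5, -11.3, -89.1]
ft_force: [1.0, -1.0, -3.0]
opening: 0.0148
```

```bash
python3 ov.py o6; python3 look.py w12; python3 - <<'E'
from plan import *
T=toolT(arm.get_obs())
print(delta(T,tool(JAR+[0,.007,.04],90,0)))
E
```

```text
lip [ 0.4295 -0.2612  0.0886] rel jar [-0.0025  0.0088 -0.0114] tilt 13.6 nose z -0.236 ft [ 1. -1. -3.] [ 0.27 -0.07  0.16] t 19.8 open 0.0148
[ 0.4319 -0.09    0.1473] [179.835  -10.9512 -89.3561] 19.9
(array([-0.0047,  0.07  ,  0.0352]), array([-0.0783,  0.0001, -0.0012]))
```

View pics/o6_scene.png

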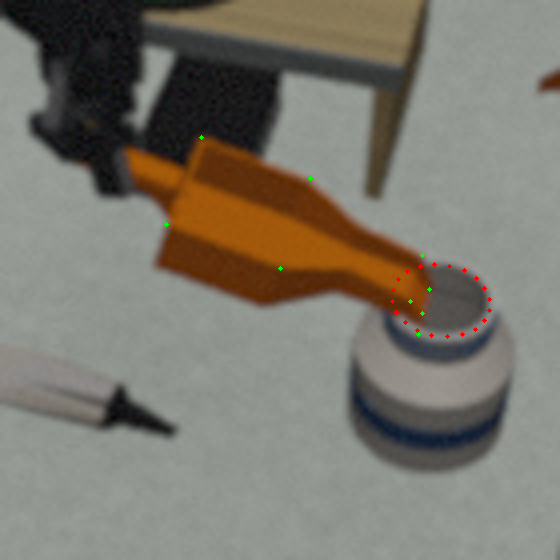

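View pics/o6_top.png

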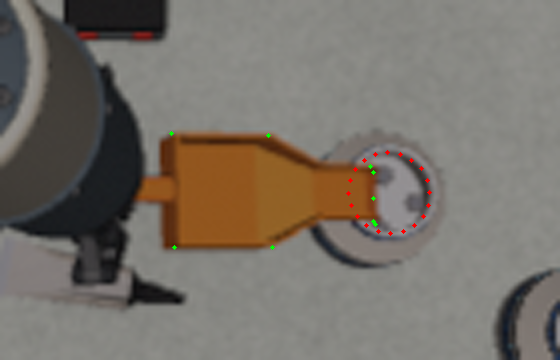

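Call:
apply_moves(linear=[[0,0,0.1],[0,0,0.22],[0,0,0.35],[0,0,0.5],[0,0.05,0.5],[0,0.1,0.5],[0,0.2,0.5],[0,0.3,0.5]], turn=[[0,0,0],[0,0,0],[0,0,0],[0,0,0],[-0.04,0,0],[-0.078,0,0],[-0.078,0,0],[-0.078,0,0]], gripper=[1,1,1,1,1,1,1,1])

```text
time_s: 20.62
tool_pos: [0.4329, -0.0554, 0.2084]
tool_rot: [179.9, -24.9, -89.7]
ft_force: [-0.5, 0.5, -2.1]
opening: 0.0151
```

```bash
python3 ov.py o7;python3 - <<'E'
from plan import *
o=arm.get_obs();T=toolT(o)
# place: yaw 90, handle at (0.475,0.15)
S=W([.475,.078,0.001],Ro.from_euler("z",90,degrees=True).as_matrix())
A=S@np.linalg.inv(TS); print(T[:3,3],A[:3,3],delta(T,A))
s=arm.snapshot("top");print([np.round(r["bbox"]) for r in arm.boxes_of("grease_tube_mid",s)],[np.round(r["bbox"]) for r in arm.boxes_of("case_mid",s)])
E
```

```text
lip [ 0.4324 -0.2361  0.1955] rel jar [0.0004 0.0339 0.0955] tilt 0.1 nose z -0.001 ft [-0.5  0.5 -2.1] [ 1.69 -0.05  0.05] t 20.62 open 0.0151
[ 0.4339 -0.0548  0.209 ] [0.4754 0.1437 0.0177] (array([ 0.3465,  1.6541, -1.5941]), array([-0.0009,  0.0007, -0.0002]))
[array([252., 240.,  44.,  19.]), array([278., 212.,  81.,  30.])] [array([259., 169.,  27.,  21.])]
```

View pics/o7_top.png

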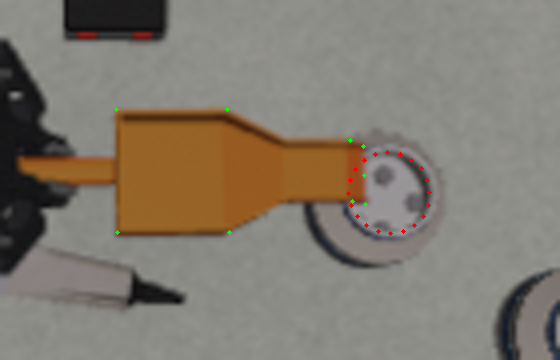

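Call:
apply_moves(linear=[[0.05,0.15,0],[0.15,0.35,0],[0.25,0.55,0],[0.35,0.75,-0.1],[0.42,0.9,-0.25],[0.43,1,-0.4],[0.43,1,-0.4]], turn=[[0,0,0],[0,0,0],[0,0,0],[0,0,0],[0,0,0],[0,0,0],[0,0,0]], gripper=[1,1,1,1,1,1,1])

```text
time_s: 21.45
tool_pos: [0.4837, 0.0647, 0.1569]
tool_rot: [179.6, -25.0, -89.6]
ft_force: [-0.4, -0.6, -1.7]
opening: 0.015
```

Call:
apply_moves(linear=[[0,0.12,-0.1],[0,0.24,-0.25],[0,0.33,-0.4],[0,0.337,-0.55],[0,0.337,-0.7],[0,0.337,-0.8],[0,0.337,-0.8],[0,0.337,-0.8]], turn=[[0,0,0],[0,0,0],[0,0,0],[0,0,0],[0,0,0],[0,0,0],[0,0,0],[0,0,0]], gripper=[1,1,1,1,1,1,1,1])

```text
time_s: 22.12
tool_pos: [0.4848, 0.1039, 0.0648]
tool_rot: [179.9, -25.0, -89.7]
ft_force: [0.3, 0.2, -0.9]
opening: 0.0148
```

```bash
python3 - <<'E'
from plan import *
o=report();T=toolT(o)
S=W([.485,.04,0.0],Ro.from_euler("z",90,degrees=True).as_matrix())
A=S@np.linalg.inv(TS); print(T[:3,3],A[:3,3],delta(T,A)); print((T@TS)[:3,3])
s=arm.snapshot("scene"); cv2.imwrite("pics/s8.png",s["img"][:,:,::-1])
E
```

```text
lip [ 0.4844 -0.0768  0.0522] rel jar [ 0.0524  0.1932 -0.0478] tilt 0.0 nose z 0.0 ft [ 0.3  0.2 -0.9] [ 1.73 -0.03  0.05] t 22.12 open 0.0148
[0.4848 0.1039 0.0648] [0.4854 0.1057 0.0167] (array([ 0.0058,  0.0147, -0.4012]), array([ 0.0001,  0.    , -0.0001]))
[0.4843 0.0382 0.0482]
```

View pics/s8.png

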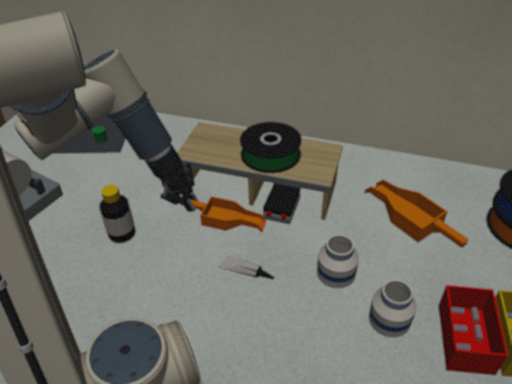

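Call:
apply_moves(linear=[[0,0,-0.08],[0,0,-0.17],[0,0,-0.25],[0,0,-0.32],[0,0,-0.36],[0,0,-0.38],[0,0,-0.395],[0,0,-0.395]], turn=[[0,0,0],[0,0,0],[0,0,0],[0,0,0],[0,0,0],[0,0,0],[0,0,0],[0,0,0]], gripper=[1,1,1,1,1,1,1,1])

```text
time_s: 22.83
tool_pos: [0.4844, 0.1046, 0.0172]
tool_rot: [179.9, -25.1, -89.6]
ft_force: [-1.5, -1.2, 1.8]
opening: 0.015
```

Call:
apply_moves(linear=[[0,0,0],[0,0,0],[0,0,0]], turn=[[0,0,0],[0,0,0],[0,0,0]], gripper=[1,1,1])

```text
time_s: 23.08
tool_pos: [0.4844, 0.1046, 0.0171]
tool_rot: [179.9, -25.0, -89.6]
ft_force: [-2.1, -1.1, 2.4]
opening: 0.0148
```

```bash
python3 -c "
from plan import *
o=report(); print((toolT(o)@TS)[:3,3])"
```

```text
lip [ 0.4842 -0.076   0.0046] rel jar [ 0.0522  0.194  -0.0954] tilt 0.0 nose z 0.001 ft [-2.1 -1.1  2.4] [ 0.03  0.14 -0.18] t 23.08 open 0.0148
[0.484  0.039  0.0005]
```

Call:
apply_moves(linear=[[0,0,0],[0,0,0],[0,0,0],[0,0,0],[0,0,0],[0,0.02,0.05],[0,0.08,0.18],[0,0.16,0.36]], turn=[[0,0,0],[0,0,0],[0,0,0],[0,0,0],[0,0,0],[0,0,0],[0,0,0],[0,0,0]], gripper=[0.5,0,-0.5,-1,-1,-1,-1,-1])

```text
time_s: 23.75
tool_pos: [0.4831, 0.1232, 0.0595]
tool_rot: [179.7, -25.1, -89.6]
ft_force: [1.3, 0.1, 0.2]
opening: 0.0852
```

Call:
apply_moves(linear=[[0,0.05,0.25],[0,0.1,0.5],[0,0.1,0.8],[0,0.1,1],[0,0.1,1],[0,0.1,1]], turn=[[0,0,0],[0,0,0],[0,0,0],[0,0,0],[0,0,0],[0,0,0]], gripper=[-1,-1,-1,-1,-1,-1])

```text
time_s: 24.25
tool_pos: [0.4847, 0.1369, 0.1813]
tool_rot: [-180.0, -24.8, -89.7]
ft_force: [-0.4, -1.1, 0.2]
opening: 0.0854
```

```bash
python3 look.py w13; python3 - <<'E'
from h import *
for n in ("scene","top"):
    s=arm.snapshot(n); cv2.imwrite(f"pics/f_{n}.png",s["img"][:,:,::-1])
    if n=="top":
        cv2.imwrite("pics/f_jar.png",cv2.resize(s["img"][190:245,295:355,::-1],None,fx=9,fy=9,interpolation=cv2.INTER_CUBIC))
print(arm.get_obs()["ft_force"])
E
```

```text
[0.4847 0.1369 0.1813] [-179.9672  -24.8181  -89.678 ] 24.25
[ 0.87841426  0.12400275 -0.47527051]
```

View pics/f_scene.png

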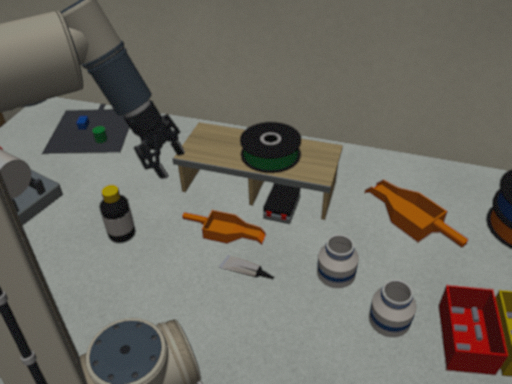

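View pics/f_top.png

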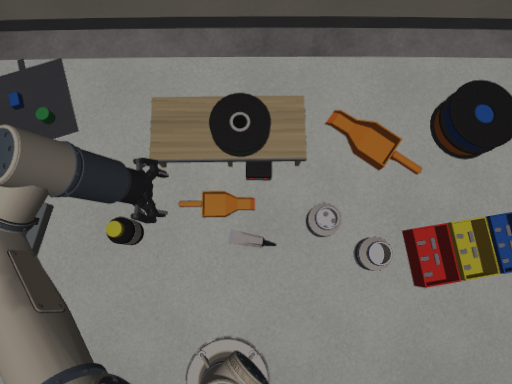

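View pics/f_jar.png

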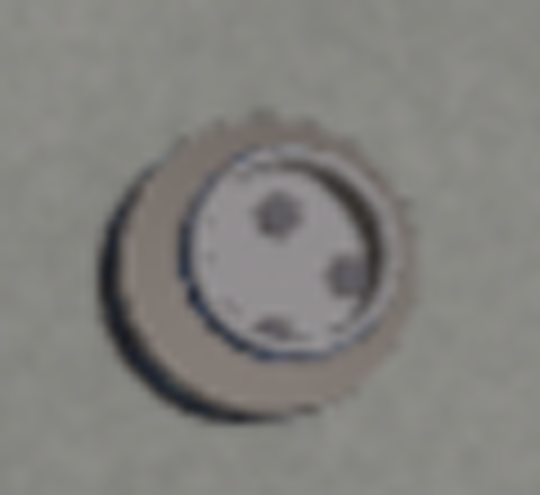

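View pics/w13.png

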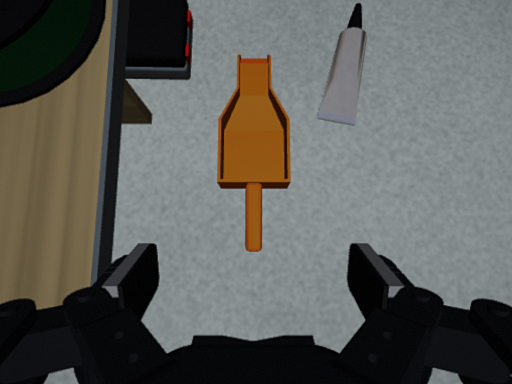

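```bash
python3 -c "
from station import arm
print(arm.hand_in())"
```

```text
the job is handed in; nothing more can be done
None
```

I drew the scoop out by its spout and stood it on the open bench. I then took it by the handle, hooked its lip inside the mouth of the left-hand jar, and held it there at about 5° before tilting it to 47°. The scoop is back upright on the bench in front of the shelf, let go, and the gripper is clear of everything. The job was handed in at about 24 s of the 64 s allowed; the hand-in reports no verdict.

**Last checks:**
- **Scoop:** the wrist picture shows it empty and standing on its underside.
- **Balls:** the weight on the wrist fell by about the five balls' weight after the pour, though that reading is noisy. The top picture shows only three balls through the jar's mouth. The other two are probably hidden by its shoulder, but I did not see them. No ball shows on the bench or in the scoop.
- **Jar and other things:** the jar, bottle, case, grease tube and spool look unmoved by eye in the pictures. I did not re-measure them.

One disagreement along the way: the top camera put the lip about 3 mm farther into the mouth than my calculation did. That was well inside the 26 mm allowed.

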